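# Re-tension the quick-release clamp bar of an orbital shaker

## Robot

A 6-joint arm with a two-finger parallel gripper is mounted at the origin on the work surface. World frame = base frame: x ahead of the robot, y to its left, z up, the work surface at z = 0. Lengths are in m, angles in rad, forces in N, time in s.
With the tool pointing down it reaches from about 0.425 to 0.95 m from the base axis. Payload 3.5 kg.
Tool frame: the origin (TCP) lies midway between the tips of the shut fingers; the grasp point (between the pads) lies 19 mm behind it; z points along the fingers, y is the line along which they close (so a half turn about z gives the same grasp; the last joint's range is limited). The gripper opens to 85 mm and grips with 20 to 120 N. Pads are 22 mm wide; open, the fingers measure 114 mm over their backs; the gripper's body (76 mm by 85 mm) begins 54 mm behind the grasp point. The pads swing forward as they close: fully open they stand 13 mm farther back than shut.
Start: joints at [-1.279, 0.286, 1.577, -0, 1.279, -0.15], TCP at [0.289, -0.61, 0.231] pointing down, gripper open.
Joint ranges: [-2.77, 2.77], [-0.9, 2.22], [0.21, 2.48], [-1.53, 4.67], [0.24, 2.81], [-2.84, 2.84]. Speed limits (rad/s): [2.79, 2.79, 3.14, 3.14, 3.14, 3.14].

## Interface

Orientations are given as a unit quaternion [x, y, z, w].
In Python, from plant import ctrl, cams, order gives the robot as it stands.
- The arm moves only by the tool move_arm, never from a script. Its argument "plan" is one flat list of numbers, 7 for each row, row after row: the shift along the world's x, y, z in mm, then the turn, a rotation vector about the world's x, y, z in degrees, then the finger opening in mm, from 0 to 85.4. A call has 1 to 12 rows; each row shifts and turns the commanded pose from where the row before left it; what a row does not reach is not made up. A row lasts 1/10 s, in which the tool goes at most 50 mm and 8.59 degrees, less where a joint would pass 70% of its speed; a pose out of reach is approached as far as the arm can. A call is refused whole if a number of a shift passes 50 or a number of a turn 8.59, either way. A call with a gripper value outside its range is refused whole. The fingers move at their own pace and stop on an object; "newtons" is the grip in N (left out, the last holds). Time passes only in rows, so rows that do not move let the fingers close. It gives the time, the measured TCP pose, the force, the opening and the grip force at its end, in the units of the state.
- ctrl.get_state(): the state, without advancing time (a new reading comes with each control period).
- cams.read_camera(name): name is "scene" or "top" or "wrist"; returns a dict with "color" (480x640x3 uint8, red, green, blue), "fov_y" (degrees; the focal length in pixels is half the picture's height over the tangent of half this angle, whatever the lens; pixels are square), "cx", "cy" (the principal point, pixels), "k1" (the pictures are not rectified: a ray, as slopes to the right and down, at radius r is drawn at 1 + k1 r^2 times it, then the intrinsics apply), "origin" and "orientation" of the camera in the world; the wrist camera has in their place "T_tool_cam" (4x4, takes a point from camera to tool coordinates, whose origin is the TCP and whose axes are the flange's). Camera axes: x right, y up, looking along -z (the intrinsics and any distortion apply to the point x, -y, -z); pixel columns grow to the right and rows downward; lengths in m; the calibration is good to about 2 mm. A picture is of the moment at which its call begins: read the wrist's pose just before it. There is no depth.
- order.sign_off(): hands the job in; it is judged then, once.
The state is a dict: "time": time; "qpos": joint angles; "dq": joint speeds; "joint_efforts": joint torques, N m; "eef_pos": TCP position; "tcp_rot": TCP orientation; "contact_force": force on the tool from outside, world axes, zero at the start; "wrist_torque": the same for the moment, N m; "opening": opening from 0.0 (shut) to 1.0 (fully open); "finger_force": force on a finger pad.
Only numpy, scipy, OpenCV 4.12 (cv2) and the standard library are available. Lean on these libraries where they do the work, as an engineer would, in place of code of your own. Each camera call takes 0.05 s, during which the arm holds its last target. There are 200 camera calls.

## Task

The front clamp bar of the orbital shaker has worked loose. Flip its red quick-release lever open, straight out or further, then turn the star nut at the bar's other end clockwise (as seen facing the nut from outside) until its yellow arm points straight up at the yellow stripe on the tray wall, and flip the lever fully closed again so that the bar is tight. Leave the glassware in the tray and the things on the bench where they stand.

Things in the scene. Friction and masses are not known exactly. Their poses are not given: they have to be found in the camera images.
- shaker: White orbital shaker, housing 285 x 225 mm, 100 mm high, carrying an aluminium clamp tray. Does not move, but its place and yaw differ each time. Origin: centre of its underside, on the bench. x points away from its control panel (the panel faces -x, the robot), y to the left, z up. Apart from tray, lever and nut nothing of it is higher than 105 mm.
- tray (a point): Centre of the tray plate's top, (16, 0, 118) mm in the shaker's frame. Side walls 6 mm thick, outer faces at y = +120 and -120 mm, tops 178 mm above the bench, run from x = -115 to +147 mm of the shaker. Yellow stripe on the +y wall at x = -85. Three black sleeved bars, 22 mm thick, span the walls at x = -85, 12 and 112, axes 158 mm up; the front one (x = -85) is the clamp bar.
- lever (a joint): Red cam lever at the bar's -y end; swings level about an upright pin. 0 = closed: along the wall's outside, pointing to the shaker's -x. Grows as it opens: pi/2 = straight out (-y), 2.2 = stop. Starts at 0 to 0.25. Stays where left (0.04 N m friction). With the nut on its mark, closing resists from about 1.5 rad, up to 0.6 N m (8 N near the lever's end), then goes over centre and stays closed.
- lever_pin (a point): The lever's pin axis at the lever's mid-height, 158 mm above the bench: (-85, -142.5, 158) mm in the shaker's frame (the real pin floats up to 3 mm along y). The line from here to nut_hub is the bar's axis, along the shaker's y.
- lever_end (a point): Point on the lever's centre line 80 mm from the pin; moves with the lever, whose rounded end is 96 mm from the pin. The lever arm is 10 mm thick (16 at its end) and 16 mm high (150 to 166 mm above the bench). Closed, it is 18 mm clear of the wall, and from 30 to 96 mm from the pin it stands free in front of the wall's end, with open space on both sides.
- nut (a joint): Star nut at the bar's +y end, turning about the bar's axis. 0 = yellow arm straight up (correct). Starts between -2.7 and -1.2 (loose); at -pi/2 the yellow arm points to the shaker's +x. Grows turning clockwise seen from outside (facing -y): the top moves to the shaker's -x. Range -3.3 to 1.3. Turns easily (0.05 N m) and stays when the lever is open; very stiff when closed.
- nut_hub (a point): Point on the nut's axis in the middle plane of its four arms, 28 mm outside the wall's outer face: (-85, 148, 158) mm in the shaker's frame. The hub is 26 mm in diameter and reaches 7 mm beyond this plane. The thread moves 4 mm a turn.
- yellow_arm (a point): Centre of the ball end of the yellow arm, 30 mm from the nut's axis. Every arm is an 11 mm round bar ending in a 14 mm ball centred 30 mm from the axis; the other three arms are black, at 90 degree steps.
- bottle_a: Glass bottle with blue cap, 70 mm diameter, 138 mm tall, standing in the tray behind the clamp bar, on the lever's side. Loose. Origin: centre of its underside.
- bottle_b: The same bottle on the nut's side of the tray; its side is at least 42 mm inside the wall's outer face.
- flask: Conical glass flask with white stopper, 76 mm diameter, 112 mm tall, in the rear row of the tray. Loose. Origin: centre of its underside.
- beaker: Glass beaker, 72 mm diameter, 95 mm tall, loose on the bench. Origin: centre of its underside.
- amber: Amber bottle with white cap, 62 mm diameter, 150 mm tall, loose on the bench. Origin: centre of its underside.
- washbottle: White wash bottle with orange cap, 66 mm diameter, 190 mm tall with its spout, loose on the bench. Origin: centre of its underside.
- tiprack: Yellow pipette-tip rack, 122 x 84 mm, 58 mm tall, loose on the bench at the robot's right. Origin: centre of its underside.

How it is judged:
On the way, in this order (a step that is already met when the one before it is completed fails the run):
1. the lever is flipped open, about straight out (1.35 rad) or further (value of joint lever above 1.35 rad), for 0.1 s.
2. with the lever open, the nut is turned until its yellow arm points straight up, within 15 degrees (value of joint lever above 1.2 rad and value of joint nut between -0.26 and 0.26 rad), for 0.2 s.
At the end, for the whole second after the job is handed in: The lever is fully closed (within 0.12 rad of its stop) and at rest, and the nut's yellow arm points straight up at the stripe within 15 degrees (0.26 rad) (value of joint lever below 0.12 rad and value of joint nut between -0.26 and 0.26 rad and velocity of joint each of lever, nut below 0.1 rad/s and velocity of joint nut above -0.1 rad/s); the robot touches nothing.
It fails at once if glassware in the tray is shifted more than 25 mm or tipped (distance of any of bottle_a, bottle_b, flask from where it was at the start of the episode above 0.025 m or angle between any of bottle_a, bottle_b, flask's own z axis and vertical above 0.3 rad).
It fails at once if a thing on the bench is shifted more than 30 mm or tipped (distance of any of beaker, amber, washbottle, tiprack from where it was at the start of the episode above 0.03 m or angle between any of beaker, amber, washbottle's own z axis and vertical above 0.3 rad).
It also fails if it takes over 72 s, if anything falls off the work surface, if the arm or the gripper's body presses on something with over 40 N, if the wrist force passes 120 N, or if a joint passes its speed limit or range.

## Working session

There is one attempt and no reset: what is moved stays moved. The work goes in short steps, Python scripts to look and compute and a tool call to move; the robot and the scene stay as the last step left them, time stands still between calls to the robot, and variables do not carry over. Pictures are saved under pics/ and viewed, at most 11 in all, crops included, and the job is handed in when it is done.

Besides the shell and the picture viewer there is one more tool, called after "Call:" by a JSON object that holds its "method" and its "body". move_arm: Moves the arm, as the interface text tells. Its arguments: {"type":"object","properties":{"plan":{"type":"array","items":{"type":"number"}},"newtons":{"type":"number"}},"required":["plan"]}

```bash
ls; mkdir -p pics; cat > h.py <<'E'
import numpy as np, cv2
from scipy.spatial.transform import Rotation as R
from plant import ctrl, cams, order
def snap(name, fn=None):
    s=ctrl.get_state(); c=cams.read_camera(name)
    if name=="wrist":
        T=np.eye(4);T[:3,:3]=R.from_quat(s['tcp_rot']).as_matrix();T[:3,3]=s['eef_pos'];T=T@np.array(c['T_tool_cam'])
    else:
        T=np.eye(4);o=np.array(c['orientation']);T[:3,:3]=R.from_quat(o).as_matrix() if o.size==4 else o.reshape(3,3);T[:3,3]=c['origin']
    f=240/np.tan(np.radians(c['fov_y'])/2)
    if fn: cv2.imwrite(fn,c['color'][:,:,::-1])
    return dict(T=T,f=f,cx=c['cx'],cy=c['cy'],k1=c['k1'],img=c['color'])
def proj(c,P):
    p=(np.atleast_2d(P)-c['T'][:3,3])@c['T'][:3,:3]
    u=np.stack([p[:,0]/-p[:,2],-p[:,1]/-p[:,2]],1); r2=(u**2).sum(1,keepdims=True)
    u=u*(1+c['k1']*r2); return u*c['f']+[c['cx'],c['cy']]
def atz(c,px,z):
    d=(np.atleast_2d(px)-[c['cx'],c['cy']])/c['f']; u=d.copy()
    for _ in range(20): u=d/(1+c['k1']*(u**2).sum(1,keepdims=True))
    v=np.stack([u[:,0],-u[:,1],-np.ones(len(u))],1)@c['T'][:3,:3].T; o=c['T'][:3,3]
    return o+v*((z-o[2])/v[:,2])[:,None]
E
python3 - <<'E'
from h import *
import pickle
for n in ("scene","top"):
    c=snap(n,f"pics/{n}0.png"); pickle.dump(c,open(n+".pkl","wb")); print(n,c['T'].round(3).tolist(),c['f'],c['k1'])
print(ctrl.get_state())
E
```

```text
pics
scene [[-0.034, -0.553, 0.832, 1.44], [0.999, -0.009, 0.035, 0.026], [-0.012, 0.833, 0.553, 0.709], [0.0, 0.0, 0.0, 1.0]] 489.9497148194752 0.04446682730768413
top [[0.002, 0.998, -0.059, 0.472], [-1.0, 0.001, -0.012, -0.007], [-0.012, 0.059, 0.998, 1.313], [0.0, 0.0, 0.0, 1.0]] 483.36369341548584 -0.08165717857080644
{'time': 0.1, 'qpos': array([-1.27902100e+00,  2.87114291e-01,  1.57805465e+00, -4.06564109e-06,
        1.27860763e+00, -1.50010665e-01]), 'dq': array([-2.74700994e-04, -1.79475149e-03, -3.34715372e-03, -5.21465013e-05,
        1.30454646e-05,  1.48279580e-03]), 'joint_efforts': array([ 1.54540696e-03, -4.07293010e+01, -2.93699831e+01, -1.50324563e-04,
        3.35163888e-03,  1.30002624e-05]), 'eef_pos': array([ 0.28844252, -0.60959699,  0.23004767]), 'tcp_rot': array([ 9.75701472e-01,  2.19101450e-01, -7.92771827e-05, -1.08908266e-03]), 'contact_force': array([-0.12351357,  0.11909447, -0.32606468]), 'wrist_torque': array([ 0.02339592, -0.00762302, -0.01531725]), 'finger_force': 0.0, 'opening': 1.0041793936732997}
```

View pics/top0.png

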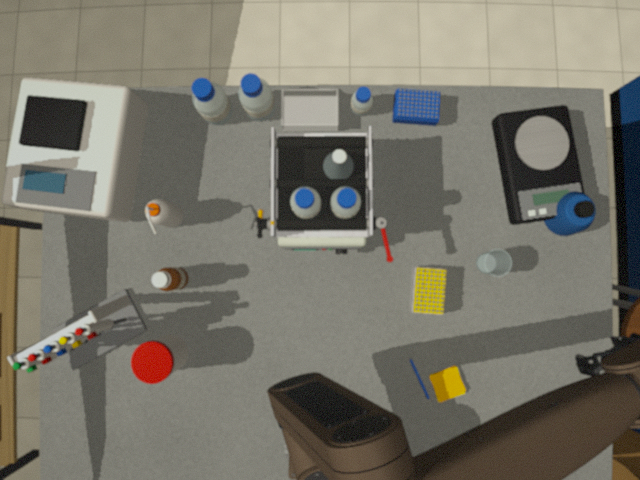

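View pics/scene0.png

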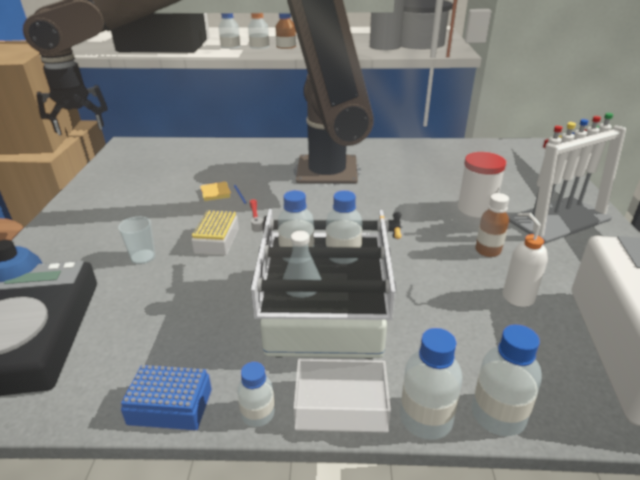

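The top view shows the shaker at about (320,190), the lever pin at (381,222) with its end at (390,260), and the nut near (260,222). The scene view shows the same from behind. I'll enlarge the top view.

```bash
python3 - <<'E'
import cv2
i=cv2.imread("pics/top0.png")[115:265,240:420]
cv2.imwrite("pics/top0c.png",cv2.resize(i,None,fx=4,fy=4,interpolation=cv2.INTER_CUBIC))
E
```

```text
(no output)
```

View pics/top0c.png

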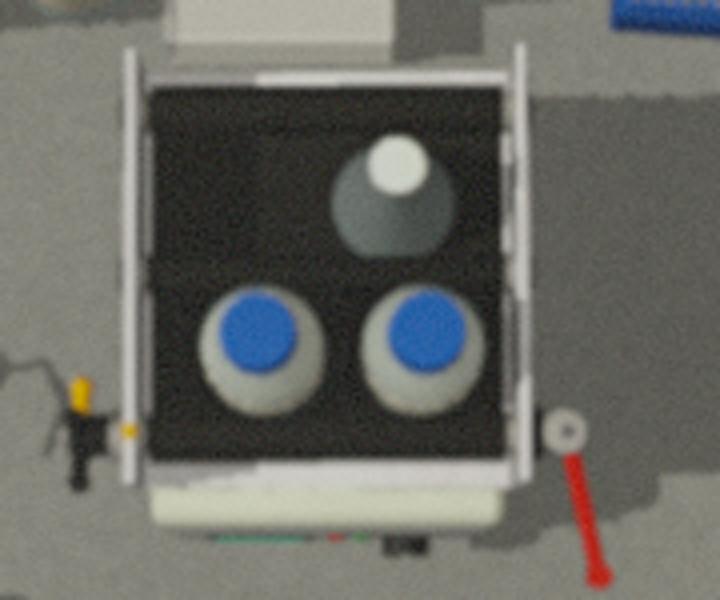

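```bash
cat > fit.py <<'E'
from h import *
import pickle
from scipy.optimize import least_squares
c=pickle.load(open("top.pkl","rb"))
px=np.array([[130,48],[129,484],[521,44],[525,481],[129,431],[567,430]])/4+[240,115]
L=np.array([[147,117,178],[-115,117,178],[147,-117,178],[-115,-117,178],[-85,117,178],[-85,-142.5,168]])/1000
def W(p,L): 
    cc,s=np.cos(p[2]),np.sin(p[2]); L=np.atleast_2d(L); return np.stack([p[0]+cc*L[:,0]-s*L[:,1],p[1]+s*L[:,0]+cc*L[:,1],L[:,2]],1)
if __name__=="__main__":
    r=least_squares(lambda p:(proj(c,W(p,L))-px).ravel(),[0.6,0,0]); p=r.x
    print(p, r.fun.reshape(-1,2).round(2).tolist()); np.save("pose.npy",p)
    pin,hub=W(p,[[-.085,-.1425,.158],[-.085,.148,.158]]); print("pin",pin,"hub",hub)
    e=atz(c,np.array([[599,578]])/4+[240,115],.166)[0]; d=e-pin; print("end",e, np.linalg.norm(d[:2]), "lever", np.degrees(np.arctan2(d[1],d[0])-p[2])+180)
    y=atz(c,np.array([[82,380],[80,480]])/4+[240,115],.16); print(y)
    # other things (approx)
    for n,q,z in [("amber",(160,280),.15),("wash",(153,209),.17),("beaker",(488,262),.0),("tiprack",(430,291),.058)]: print(n,atz(c,[q],z)[0].round(3))
E
python3 fit.py
```

```text
[0.66331341 0.00530902 0.00718422] [[0.02, -0.15], [-0.05, -0.3], [-0.18, 0.03], [0.28, -0.13], [-0.03, 0.28], [-0.04, 0.26]]
pin [ 0.57933935 -0.13779795  0.158     ] hub [0.57725235 0.15269455 0.158     ]
end [ 0.49208646 -0.15667067  0.166     ] 0.08927063618447861 lever 11.793376442834244
[[0.61061241 0.15230448 0.16      ]
 [0.5503217  0.1528904  0.16      ]]
amber [0.441 0.398 0.15 ]
wash [0.612 0.412 0.17 ]
beaker [ 0.488 -0.448  0.   ]
tiprack [ 0.412 -0.275  0.058]
```

```bash
python3 - <<'E'
from h import *; import pickle
from fit import W
c=pickle.load(open("scene.pkl","rb"));p=np.load("pose.npy")
print("hub",proj(c,W(p,[[-.085,.148,.158]])), "stripe",proj(c,W(p,[[-.085,.117,.178]])))
for a in (-150,-130,-110,-90,-70):
    t=np.radians(a); print(a,proj(c,W(p,[[-.085-.03*np.sin(t),.148,.158+.03*np.cos(t)]])).round(1))
i=c['img'][190:260,350:440,::-1]; cv2.imwrite("pics/s0c.png",cv2.resize(i,None,fx=7,fy=7,interpolation=cv2.INTER_CUBIC))
h=cv2.cvtColor(c['img'],cv2.COLOR_RGB2HSV); m=(h[...,0]>15)&(h[...,0]<32)&(h[...,1]>120)&(h[...,2]>90); m[:, :380]=0;m[:,420:]=0;m[:200]=0;m[260:]=0
print(np.argwhere(m)[:, ::-1].tolist())
E
```

```text
hub [[396.34392958 224.46203435]] stripe [[381.92073325 216.20684749]]
-150 [[396.2 238.9]]
-130 [[396.8 238.4]]
-110 [[397.4 236.1]]
-90 [[397.9 232.4]]
-70 [[398.2 227.7]]
[[397, 227], [395, 228], [396, 228], [397, 228], [398, 228], [395, 229], [396, 229], [397, 229], [398, 229], [395, 230], [396, 230], [397, 230], [398, 230], [395, 231], [396, 231], [397, 231], [398, 231], [395, 232], [396, 232], [397, 232], [398, 232], [395, 233], [396, 233], [397, 233], [398, 233], [395, 234], [396, 234], [397, 234], [398, 234], [399, 234], [395, 235], [396, 235], [397, 235], [398, 235], [399, 235], [395, 236], [396, 236], [397, 236], [398, 236], [399, 236], [396, 237], [397, 237], [398, 237]]
```

View pics/s0c.png

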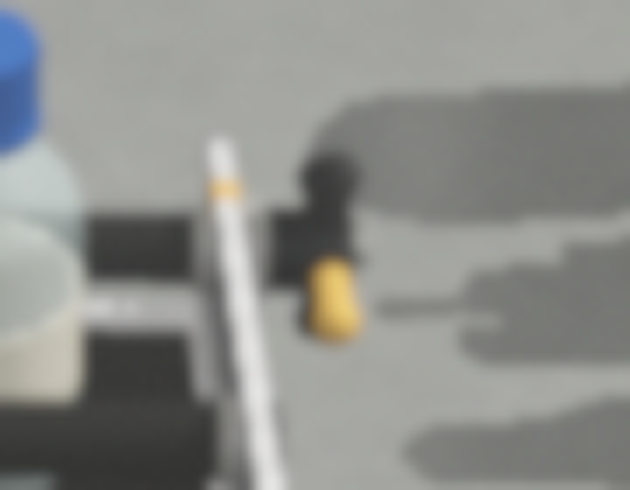

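The scene crop confirms the shaker pose. The yellow ball is at about (398,235), so the nut is at about -105°, with a black arm close to up. The lever is at about 0.2 rad. I'll move to the inner side of the lever.

Call:
{"method": "move_arm", "body": {"plan": [20,45,1,0,0,-8.5,0,20,45,1,0,0,-8.5,0,20,45,1,0,0,-8.3,0,20,45,1,0,0,0,0,20,45,1,0,0,0,0,20,45,1,0,0,0,0,20,45,1,0,0,0,0,20,45,1,0,0,0,0,20,45,1,0,0,0,0,20,45,1,0,0,0,0,16,45,0,0,0,0,0,0,4,0,0,0,0,0]}}

```text
time: 1.3
eef_pos: [0.5053, -0.1065, 0.2409]
tcp_rot: [1.0, 0.003, -0.0, -0.001]
contact_force: [1.2, -0.5, 0.0]
opening: -0.003
finger_force: 0.0
```

Call:
{"method": "move_arm", "body": {"plan": [0,0,-32,0,0,0,0,0,0,-32,0,0,0,0,0,0,-32,0,0,0,0,0,0,0,0,0,0,0]}}

```text
time: 1.7
eef_pos: [0.5007, -0.1101, 0.1399]
tcp_rot: [1.0, -0.0, -0.005, -0.002]
contact_force: [0.2, 0.0, -0.9]
opening: -0.0
finger_force: 0.0
```

```bash
python3 - <<'E'
from h import *
c=snap("wrist","pics/w1.png"); print(ctrl.get_state()['eef_pos'],ctrl.get_state()['contact_force'])
E
```

```text
[ 0.5025738  -0.11085989  0.14284705] [-0.09872276 -0.06461295  0.75580559]
```

View pics/w1.png

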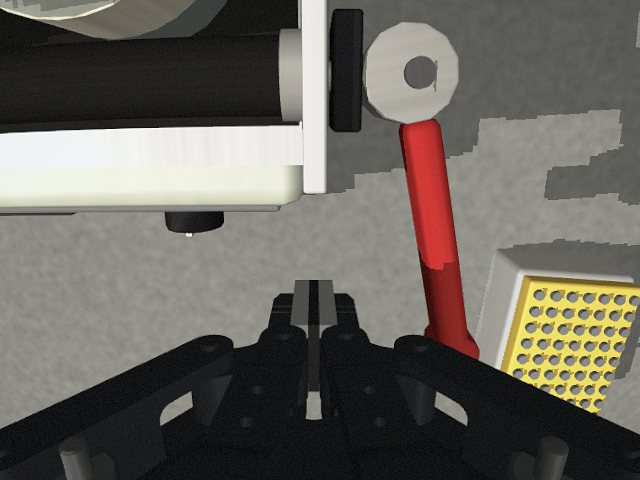

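The wrist view shows the shut fingertips at (315,300), clear on the inner side of the red lever, which runs from (420,125) to (450,350). I'll sweep the lever open.

Call:
{"method": "move_arm", "body": {"plan": [0,-12,0,0,0,0,0,0,-11,0,0,0,0,0,1,-19,0,0,0,0,0,6,-18,0,0,0,0,0,11,-17,0,0,0,0,0,14,-12,0,0,0,0,0,18,-9,0,0,0,0,0,19,-4,0,0,0,0,0,15,0,0,0,0,0,0,0,0,0,0,0,0,0,0,0,0,0,0,0,0]}}

```text
time: 2.85
eef_pos: [0.5889, -0.2143, 0.1459]
tcp_rot: [1.0, -0.0, 0.0, 0.0]
contact_force: [-0.7, -0.3, -0.2]
opening: 0.003
finger_force: 0.0
```

```bash
python3 - <<'E'
from h import *
c=snap("top"); w=snap("wrist"); s=ctrl.get_state(); print(s['eef_pos'],s['contact_force'])
a=cv2.resize(w['img'],(480,360)); b=cv2.resize(c['img'][180:300,340:440],(300,360),interpolation=cv2.INTER_CUBIC)
cv2.imwrite("pics/open.png",np.hstack([a,b])[:,:,::-1])
E
```

```text
[ 0.58825867 -0.21374042  0.14565945] [ 0.01511919 -0.15616085 -0.15724544]
```

View pics/open.png

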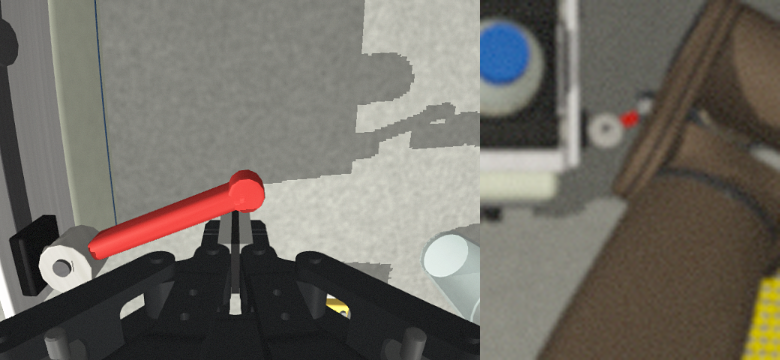

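The wrist view shows the lever swung past straight out, at roughly 110°. Next I raise the arm and cross over to the nut.

Call:
{"method": "move_arm", "body": {"plan": [-15,0,20,0,0,0,0,-5,0,45,0,0,0,0,0,0,45,0,0,0,0,0,0,45,0,0,0,0,6,46,0,0,0,0,0,6,46,0,0,0,0,0,6,46,0,0,0,0,0,6,46,0,0,0,0,0,6,46,0,0,0,0,0,6,45,0,0,0,0,0,6,45,0,0,0,0,0,6,45,0,0,0,0,0]}}

```text
time: 4.15
eef_pos: [0.6161, 0.1533, 0.3008]
tcp_rot: [1.0, 0.0, 0.0, 0.0]
contact_force: [0.7, -0.1, 0.4]
opening: 0.001
finger_force: 0.0
```

Call:
{"method": "move_arm", "body": {"plan": [0,0,-40,0,0,0,0,0,0,-40,0,0,0,0,0,0,-20,0,0,0,0,0,0,0,0,0,0,0,0,0,0,0,0,0,0]}}

```text
time: 4.65
eef_pos: [0.6167, 0.1515, 0.2011]
tcp_rot: [1.0, -0.0, 0.0, 0.0]
contact_force: [-0.3, 0.4, 0.4]
opening: 0.001
finger_force: 0.0
```

```bash
python3 - <<'E'
from h import *
w=snap("wrist","pics/w2.png"); s=ctrl.get_state(); print(s['eef_pos'],s['contact_force'],s['time'])
E
```

```text
[0.6174927  0.15158919 0.20245097] [0.58973459 0.20484785 0.29325977] 4.7
```

View pics/w2.png

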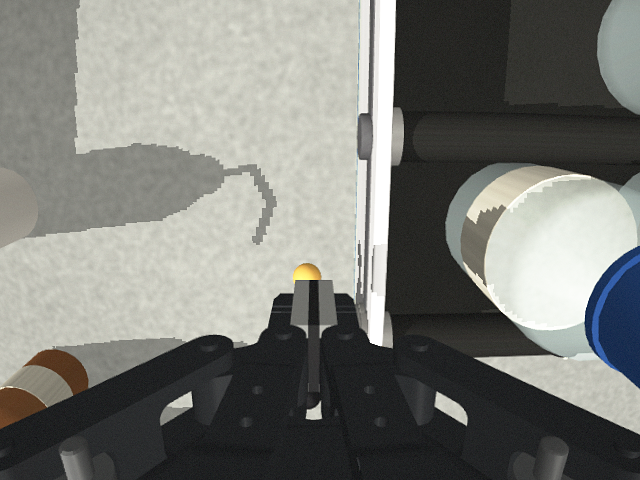

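The yellow ball is at (307,272), just below the finger and aligned with it, as expected. Now I push the top black arm toward -x.

Call:
{"method": "move_arm", "body": {"plan": [0,0,-20,0,0,0,0,0,0,-6,0,0,0,0,-8,0,0,0,0,0,0,-8,0,0,0,0,0,0,-8,0,0,0,0,0,0,-8,0,0,0,0,0,0,-7,0,0,0,0,0,0,0,0,0,0,0,0,0,0,0,0,0,0,0,0]}}

```text
time: 5.6
eef_pos: [0.5769, 0.1519, 0.1745]
tcp_rot: [1.0, 0.0, -0.001, -0.0]
contact_force: [0.0, 0.5, 1.8]
opening: -0.0
finger_force: 0.8
```

Call:
{"method": "move_arm", "body": {"plan": [5,0,10,0,0,0,0,15,0,30,0,0,0,0,30,0,20,0,0,0,0,30,0,0,0,0,0,0,0,0,0,0,0,0,0]}}

```text
time: 6.1
eef_pos: [0.6603, 0.1513, 0.2347]
tcp_rot: [1.0, -0.0, 0.001, 0.0]
contact_force: [0.1, 0.2, 0.0]
opening: -0.0
finger_force: 0.0
```

```bash
cat > nut.py <<'E'
import sys
from h import *
from fit import W
p=np.load("pose.npy"); w=snap("wrist"); c=snap("scene"); s=ctrl.get_state(); print(s['eef_pos'],s['contact_force'],s['time'])
for a in (-75,-60,-45,-30,-15,0,15):
    t=np.radians(a); P=W(p,[[-.085-.03*np.sin(t),.148,.158+.03*np.cos(t)]]); print(a,"scene",proj(c,P).round(1),"wrist",proj(w,P).round(0))
a=cv2.resize(w['img'],(480,360)); b=cv2.resize(c['img'][195:255,372:422],(300,360),interpolation=cv2.INTER_CUBIC)
cv2.imwrite(sys.argv[1],np.hstack([a,b])[:,:,::-1])
for n,c in (("scene",c),("wrist",w)):
    h=cv2.cvtColor(c['img'],cv2.COLOR_RGB2HSV); m=((h[...,0]>15)&(h[...,0]<32)&(h[...,1]>120)&(h[...,2]>90)).astype(np.uint8)
    k,_,st,ce=cv2.connectedComponentsWithStats(m)
    print(n,[(st[i].tolist(),ce[i].round(1).tolist()) for i in range(1,k) if st[i,4]>2 and (n=="wrist" or 375<ce[i][0]<420)][:8])
E
python3 nut.py pics/n1.png
```

```text
[0.65734294 0.15171201 0.23316552] [0.1292588  0.12045793 0.26329135] 6.2
-75 scene [[398.2 229. ]] wrist [[313. 338.]]
-60 scene [[398.3 225.1]] wrist [[313. 349.]]
-45 scene [[398.3 221.3]] wrist [[313. 363.]]
-30 scene [[398.1 217.6]] wrist [[313. 378.]]
-15 scene [[397.8 214.5]] wrist [[313. 393.]]
0 scene [[397.5 212.1]] wrist [[314. 406.]]
15 scene [[397.  210.6]] wrist [[314. 417.]]
scene [([395, 219, 6, 6, 23], [397.4, 221.7])]
wrist []
```

View pics/n1.png

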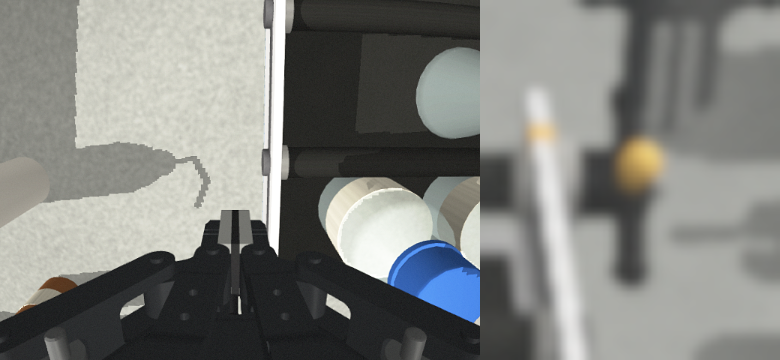

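The scene crop shows the yellow ball at (397.4,221.7), so the nut is at about -47°. Now I push the yellow arm itself up to vertical.

Call:
{"method": "move_arm", "body": {"plan": [0,0,-35,0,0,0,0,-5,0,-29,0,0,0,0,-20,0,0,0,0,0,0,-9,0,0,0,0,0,0,-8,0,0,0,0,0,0,-7,0,0,0,0,0,0,-7,0,0,0,0,0,0,-6,0,0,0,0,0,0,0,0,0,0,0,0,0,0,0,0,0,0,0,0]}}

```text
time: 7.2
eef_pos: [0.596, 0.1519, 0.1713]
tcp_rot: [1.0, 0.0, 0.001, -0.0]
contact_force: [2.4, 0.5, 2.0]
opening: -0.0
finger_force: 0.9
```

```bash
python3 nut.py pics/n2.png
```

```text
[0.59558582 0.15177215 0.17029058] [1.86278344 0.27466469 0.36160272] 7.3
-75 scene [[398.2 229. ]] wrist [[314. 272.]]
-60 scene [[398.3 225.1]] wrist [[314. 287.]]
-45 scene [[398.3 221.3]] wrist [[314. 307.]]
-30 scene [[398.1 217.6]] wrist [[315. 329.]]
-15 scene [[397.8 214.5]] wrist [[315. 352.]]
0 scene [[397.5 212.1]] wrist [[315. 373.]]
15 scene [[397.  210.6]] wrist [[315. 390.]]
scene []
wrist [([380, 339, 14, 10, 50], [385.9, 344.9])]
```

Call:
{"method": "move_arm", "body": {"plan": [10,0,5,0,0,0,0,10,0,35,0,0,0,0,0,0,45,0,0,0,0,-40,0,25,0,0,0,0,-45,0,0,0,0,0,0,-40,0,0,0,0,0,0,0,0,0,0,0,0,0,0,0,0,0,0,0,0]}}

```text
time: 8.1
eef_pos: [0.4903, 0.1518, 0.2801]
tcp_rot: [1.0, 0.0, -0.0, 0.0]
contact_force: [0.2, -0.6, -0.0]
opening: 0.005
finger_force: 0.0
```

```bash
python3 nut.py pics/n3.png
```

```text
[0.49165614 0.15171402 0.28046446] [-0.22702812  0.12698475  0.01828123] 8.2
-75 scene [[398.2 229. ]] wrist [[314.  29.]]
-60 scene [[398.3 225.1]] wrist [[314.  32.]]
-45 scene [[398.3 221.3]] wrist [[314.  39.]]
-30 scene [[398.1 217.6]] wrist [[314.  49.]]
-15 scene [[397.8 214.5]] wrist [[314.  63.]]
0 scene [[397.5 212.1]] wrist [[314.  78.]]
15 scene [[397.  210.6]] wrist [[314.  93.]]
scene [([395, 211, 5, 11, 36], [397.1, 215.6])]
wrist [([296, 63, 26, 28, 571], [308.3, 76.4]), ([358, 70, 14, 17, 215], [364.2, 77.5])]
```

View pics/n3.png

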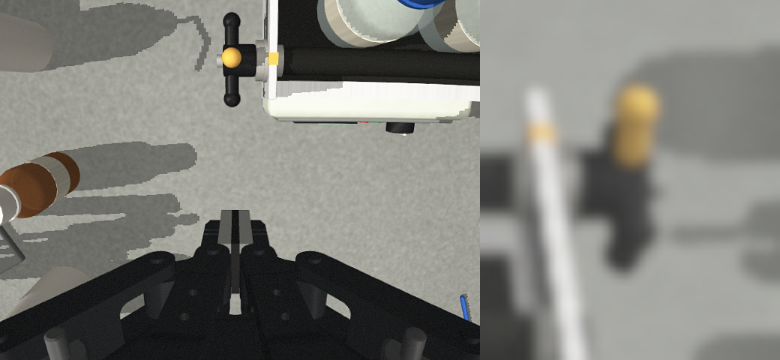

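The wrist view shows the yellow ball at row 76, where 78 would be exact vertical, so the nut is within a few degrees of 0. Now I cross back to the outer (+x) side of the lever.

Call:
{"method": "move_arm", "body": {"plan": [0,0,20,0,0,0,0,18,-41,0,0,0,0,0,18,-41,0,0,0,0,0,18,-41,0,0,0,0,0,18,-41,0,0,0,0,0,19,-41,0,0,0,0,0,19,-41,0,0,0,0,0,19,-41,0,0,0,0,0,19,-41,0,0,0,0,0,19,-40,0,0,0,0,0,0,0,-45,0,0,0,0,0,0,0,0,0,0,0]}}

```text
time: 9.4
eef_pos: [0.6556, -0.2171, 0.2465]
tcp_rot: [1.0, -0.001, -0.006, -0.003]
contact_force: [-1.3, 0.7, -1.9]
opening: -0.0
finger_force: 0.0
```

Call:
{"method": "move_arm", "body": {"plan": [0,0,-40,0,0,0,0,0,0,-40,0,0,0,0,0,0,-30,0,0,0,0,0,0,0,0,0,0,0]}}

```text
time: 9.8
eef_pos: [0.6549, -0.2141, 0.1394]
tcp_rot: [1.0, 0.001, -0.005, -0.003]
contact_force: [-0.8, 0.6, -0.5]
opening: 0.003
finger_force: 0.0
```

Call:
{"method": "move_arm", "body": {"plan": [-18,7,0,0,0,0,0,-18,6,0,0,0,0,0,-18,-9,0,0,0,0,0,-20,-4,0,0,0,0,0,-20,1,0,0,0,0,0,-19,6,0,0,0,0,0,-17,11,0,0,0,0,0,-13,15,0,0,0,0,0,-9,18,0,0,0,0,0,-2,6,0,0,0,0,0,0,4,0,0,0,0,0,0,0,0,0,0,0,0]}}

```text
time: 11.0
eef_pos: [0.5049, -0.1558, 0.1473]
tcp_rot: [1.0, 0.0, 0.001, 0.001]
contact_force: [0.3, -3.2, 1.5]
opening: 0.0
finger_force: 1.3
```

```bash
python3 - <<'E'
from h import *
c=snap("scene"); w=snap("wrist"); s=ctrl.get_state(); print(s['eef_pos'],s['contact_force'])
a=cv2.resize(w['img'],(480,360)); b=cv2.resize(c['img'][180:240,235:285],(300,360),interpolation=cv2.INTER_CUBIC)
cv2.imwrite("pics/cl.png",np.hstack([a,b])[:,:,::-1])
E
```

```text
[ 0.50422921 -0.15574594  0.14600071] [ 2.0897199  -2.54905669  0.92986724]
```

View pics/cl.png

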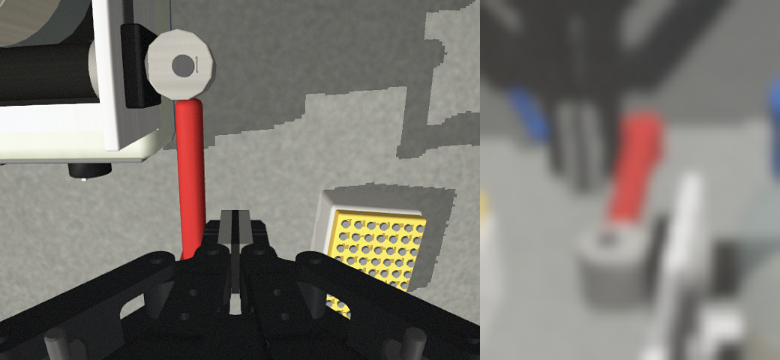

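The lever is parallel to the wall within a few degrees. I'll press it further until it meets its stop.

Call:
{"method": "move_arm", "body": {"plan": [0,2,0,0,0,0,0,0,2,0,0,0,0,0,0,0,0,0,0,0,0]}}

```text
time: 11.4
eef_pos: [0.5042, -0.1552, 0.1461]
tcp_rot: [1.0, 0.001, 0.0, 0.004]
contact_force: [-0.6, -12.4, 2.0]
opening: -0.003
finger_force: 6.4
```

Call:
{"method": "move_arm", "body": {"plan": [0,2,0,0,0,0,0,0,0,0,0,0,0,0,0,-10,0,0,0,0,0,0,-30,0,0,0,0,0,0,-20,0,0,0,0,0,0,0,30,0,0,0,0,-20,0,45,0,0,0,0,-30,30,25,0,0,0,0,0,45,0,0,0,0,0,0,45,0,0,0,0,0,0,45,0,0,0,0,0,0,0,0,0,0,0,0]}}

```text
time: 12.6
eef_pos: [0.4522, -0.0393, 0.244]
tcp_rot: [1.0, 0.003, -0.002, -0.002]
contact_force: [0.3, 0.4, -0.1]
opening: 0.0
finger_force: 0.0
```

```bash
python3 - <<'E'
from h import *
from fit import W
p=np.load("pose.npy"); w=snap("wrist","pics/fin.png"); s=ctrl.get_state(); print(s['eef_pos'],s['contact_force'],s['time'])
print("pin",proj(w,W(p,[[-.085,-.1425,.166]])))
for t in (0,.06,.12,.2): print(t,"lever r=.08",proj(w,W(p,[[-.085-.08*np.cos(t),-.1425-.08*np.sin(t),.166]])).round(1))
for a in (-15,0,15):
    t=np.radians(a); print(a,proj(w,W(p,[[-.085-.03*np.sin(t),.148,.158+.03*np.cos(t)]])).round(1))
E
```

```text
[ 0.45258173 -0.04149312  0.24411107] [-0.15387327  0.30246461  0.46636284] 12.65
pin [[517.11421738  -3.64755143]]
0 lever r=.08 [[504.  157.1]]
0.06 lever r=.08 [[512.7 157. ]]
0.12 lever r=.08 [[521.4 156.3]]
0.2 lever r=.08 [[532.8 154.6]]
-15 [[-71.4  -7.6]]
0 [[-72.3   7.6]]
15 [[-69.9  23.5]]
```

View pics/fin.png

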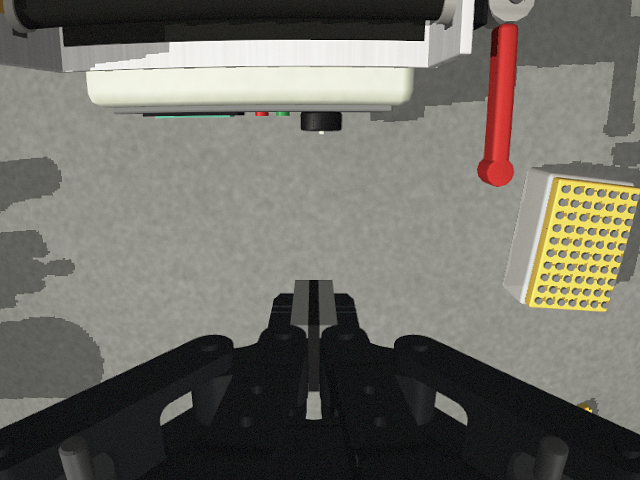

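```bash
python3 nut.py pics/n4.png | tail -2; python3 -c "
from plant import order; print(order.sign_off())"
```

```text
scene [([395, 211, 5, 11, 38], [396.9, 215.8])]
wrist [([522, 177, 116, 135, 7558], [576.0, 243.4]), ([577, 403, 13, 9, 49], [583.8, 406.7])]
the job is handed in; nothing more can be done
None
```

I opened the lever past straight out, turned the nut until its yellow arm pointed up (about -2° from vertical by camera), pressed the lever shut against its stop, and handed the job in at about 12.7 s. The sign-off returned no verdict.

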